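# Finish the star-order tightening of a dental pressure pot lid

## Robot

A 6-joint arm with a two-finger parallel gripper is mounted at the origin on the work surface. World frame = base frame: x ahead of the robot, y to its left, z up, the work surface at z = 0. Lengths are in m, angles in rad, forces in N, time in s.
With the tool pointing down it reaches from about 0.325 to 0.9 m from the base axis. Payload 6.1 kg.
Tool frame: the origin (TCP) lies on the mounting face of the last link; the fingertips stand 182 mm ahead of it and the grasp point (between the pads) lies 164 mm ahead of it; z points along the fingers, y is the direction in which the jaws open and shut (so a half turn about z gives the same grasp; the last joint's range is limited). The gripper opens to 87 mm and grips with 3 to 60 N. Pads are 19 mm wide; open, the fingers measure 117 mm over their backs; the gripper's body (75 mm by 190 mm) begins 51 mm behind the grasp point.
Start: joints at [1.083, 0.22, 1.526, -0, 1.395, -0.126], TCP at [0.221, 0.585, 0.405] pointing down, gripper open.
Joint ranges: [-2.98, 2.98], [-0.91, 2.08], [0.09, 2.57], [-1.24, 4.39], [0.2, 2.65], [-2.68, 2.68]. Speed limits (rad/s): [2.57, 2.57, 3.01, 3.14, 3.14, 3.14].

## Interface

Orientations are given as a unit quaternion [x, y, z, w].
In Python, from bench import robot gives the robot as it stands. The module is installed in compiled form; this text tells all that it offers.
- The arm moves only by the tool drive_tool, never from a script. Its argument "steps" is a list of rows, each a list of 7 numbers: the shift along the tool's x, y, z in units of 50 mm (1.0 is 50 mm), then the turn, a rotation vector about the tool's x, y, z in units of 4 degrees (1.0 is 4 degrees), then the finger opening in mm, from 0 to 87. A call has 1 to 5 rows; each row shifts and turns the commanded pose from where the row before left it, along the tool's axes as they then stand; what a row does not reach is not made up. A row lasts 1/8 s, in which the tool goes at most 62.5 mm and 10.7 degrees, less where a joint would pass 70% of its speed; a pose out of reach is approached as far as the arm can. A call with a number of a shift or a turn outside -1 to 1 is refused whole. A call with a gripper value outside its range is refused whole. The fingers move at their own pace and stop on an object; "grip_force" is the grip in N (left out, the last holds). Time passes only in rows, so rows that do not move let the fingers close. It gives the time, the measured TCP pose, the force and the opening at its end, in the units of the state.
- robot.get_state(): the state, without advancing time (a new reading comes with each control period).
- robot.camera(name): name is "side" or "top"; returns a dict with "color" (480x640x3 uint8, red, green, blue), "fx", "fy", "cx", "cy" (pixels), "world_to_cam" (4x4, takes a point from world to camera coordinates). Camera axes: x right, y down, z forward; pixel columns grow to the right and rows downward; lengths in m; the calibration is good to about 2 mm. A picture is of the moment at which its call begins. There is no depth.
- robot.sign_off(): hands the job in, once; it reports no verdict.
The state is a dict: "time_s": time; "joint_pos": joint angles; "joint_velocities": joint speeds; "effort": joint torques, N m; "tool_pos": TCP position; "tcp_rot": TCP orientation; "ft_force": force on the tool from outside, world axes, zero at the start; "wrist_torque": the same for the moment, N m; "finger_gap": opening from 0.0 (shut) to 1.0 (fully open).
Only numpy, scipy, OpenCV 4.12 (cv2) and the standard library are available. Lean on these libraries where they do the work, as an engineer would, in place of code of your own. Each camera call takes 0.05 s, during which the arm holds its last target. There are 200 camera calls.

## Task

The lid of the pressure pot is being tightened in star order, a little each pass: the two opposite black knobs whose bars already point at the middle of the lid have had their share in this pass, so leave them as they are. Finish the pass on the other diagonal: turn the red knob clockwise first, until its bar points at the middle of the lid, and only then turn the slack black knob straight across from it in the same way. Do not overtighten either knob, and let go at the end.

Things in the scene. Friction and masses are not known exactly. Their poses are not given: they have to be found in the camera images.
- pot: White pressure pot, 180 mm across, fixed on the bench; origin on the bench under its middle, z up. Flat round aluminium lid 224 mm across, its top 125 mm above the bench. Four knobs 90 degrees apart on a circle of 85 mm radius, the red one on the pot's +x side. In the middle a round gauge 44 mm across, 17 mm high; black radial lines from it to the knobs.
- knob_red_grip (a point): Grip point of the red knob: an upright bar 46 mm long, 14 mm thick, 34 mm high (10 to 44 mm above the lid) with a white stripe along its top, turning about its vertical centre line. The point is on that line, inside the bar, 31 mm above the lid, 156 mm above the bench. Pinch here from above across the 14 mm. x along the bar, y across it, z up; they turn with it.
- knob_across_grip (a point): Grip point of the slack black knob straight across the lid from the red one, 170 mm from it. Same shape, point and axes as the red knob. Each of the two bars points at the middle of the lid when it lies along the line between these two grip points.
- knob_red (a joint): Angle of the red knob: 0 when its bar points at the middle of the lid, negative when slack (starts between -1.2 and -0.8 rad), growing as it is turned clockwise seen from above. It turns with a light steady friction of about 0.08 N m and stays where it is left; no stop is felt at 0 (stops are at -1.5 and +0.6).
- knob_across (a joint): Angle of the slack black knob across from the red one, same meaning, friction and start range.
- knob_side1 (a joint): Angle of one of the two black knobs already done (beside the red knob, a quarter of the way counter-clockwise round the lid seen from above): about 0, bar pointing at the middle. To be left as it is.
- knob_side2 (a joint): Angle of the other black knob already done (opposite the former): about 0. To be left as it is.
Mind the look-alikes: they are no part of the job. Of the things that look like the pot, the middle-sized one is meant.

How it is judged:
By the outcome, as a careful person would: the job done as asked, in the order asked, and still so for the second after the job is handed in, with the robot touching nothing.
It also fails if it takes over 42 s, if anything falls off the work surface, if the arm or the gripper's body presses on something with over 40 N, if the wrist force passes 120 N, or if a joint passes its speed limit or range.

## Working session

There is one attempt and no reset: what is moved stays moved. The work goes in short steps, Python scripts to look and compute and a tool call to move; the robot and the scene stay as the last step left them, time stands still between calls to the robot, and variables do not carry over. Pictures are saved under pics/ and viewed, about 8 in all and at most 12, crops included, and the job is handed in when it is done.

Besides the shell and the picture viewer there is one more tool, called after ">>>" as name([rows], argument=value, ...), one row to a line, values as JSON. drive_tool: Moves the arm, as the interface text tells. Shifts and turns lie within -1 to 1; 1 stands for 50 mm of shift or 4 degrees of turn. Its arguments: {"type":"object","properties":{"steps":{"type":"array","items":{"type":"array","items":{"type":"number"}}},"grip_force":{"type":"number"}},"required":["steps"]}

```bash
mkdir -p pics; python3 - <<'E'
from bench import robot
import cv2,pickle,numpy as np
for n in("top","side"):
    c=robot.camera(n);cv2.imwrite(f"pics/{n}0.png",c["color"][:,:,::-1]);pickle.dump(c,open(f"{n}.pkl","wb"))
    print(n,c["fx"],c["fy"],c["cx"],c["cy"],np.round(c["world_to_cam"],3).tolist())
s=robot.get_state();print(s)
E
```

```text
top 607.0702905323847 607.0702905323847 325.36500929099736 237.68396495769997 [[-0.002, -1.0, 0.005, 0.125], [-0.999, 0.002, -0.043, 0.548], [0.043, -0.005, -0.999, 1.5], [0.0, 0.0, 0.0, 1.0]]
side 454.7228145363804 454.7228145363804 326.467458649304 236.9494763054401 [[0.944, -0.33, 0.003, -0.486], [-0.25, -0.72, -0.648, 0.306], [0.216, 0.611, -0.762, 0.926], [0.0, 0.0, 0.0, 1.0]]
{'time_s': 0.1, 'joint_pos': array([ 1.08289533e+00,  2.21129910e-01,  1.52752010e+00,  1.61374362e-05,
        1.39469577e+00, -1.26097569e-01]), 'joint_velocities': array([-3.51828590e-04,  6.78249567e-05, -3.39525015e-03, -9.56615287e-05,
        7.43193820e-04,  9.44694930e-04]), 'effort': array([ 1.51364795e-03, -4.95944345e+01, -3.88519621e+01,  7.02144485e-02,
        5.15437312e-02, -7.67234178e-05]), 'tool_pos': array([0.22110761, 0.5843151 , 0.40374473]), 'tcp_rot': array([ 1.79917973e-01,  9.83681226e-01, -8.33182318e-04, -2.72469432e-04]), 'ft_force': array([ 0.08674749, -0.15026762,  0.30660816]), 'wrist_torque': array([ 0.00918139,  0.06857687, -0.02164867]), 'finger_gap': 0.999554317208894}
```

View pics/top0.png

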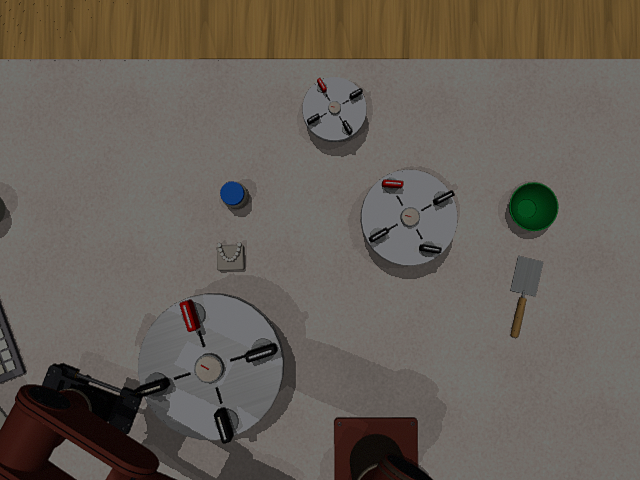

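View pics/side0.png

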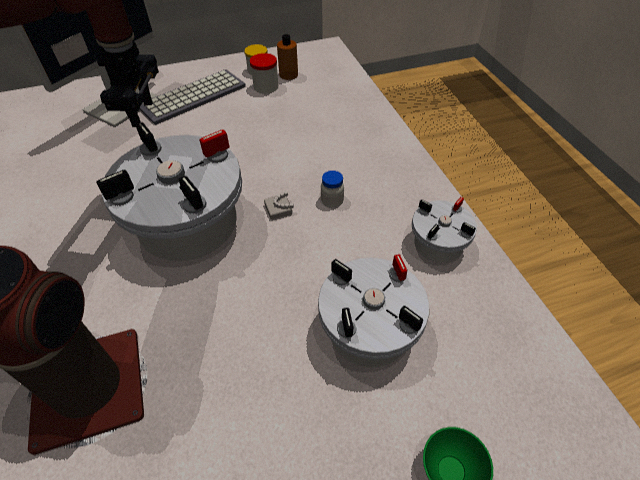

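The top view shows three pots: a large one at (209,368), a middle one at (409,217) and a small one at (335,108). The middle one fits, because its lid spans about 96 px, or about 0.22 m at 1.4 m. I'll confirm it in an enlarged crop.

```bash
cat > h.py <<'E'
import numpy as np,cv2
def unproj(c,uv,z):
    W=np.array(c["world_to_cam"]);R,t=W[:3,:3],W[:3,3]
    o=-R.T@t;d=R.T@np.array([(uv[0]-c["cx"])/c["fx"],(uv[1]-c["cy"])/c["fy"],1]);return (o+d*(z-o[2])/d[2])[:2]
def proj(c,p):
    q=np.array(c["world_to_cam"])@np.r_[p,1];return np.array([c["fx"]*q[0]/q[2]+c["cx"],c["fy"]*q[1]/q[2]+c["cy"]])
def rect(c,cen,z,half,px):
    "overhead rectified view of plane z: image up=+x, left=+y"
    P=[(cen[0]+half,cen[1]+half),(cen[0]+half,cen[1]-half),(cen[0]-half,cen[1]-half),(cen[0]-half,cen[1]+half)]
    H=cv2.getPerspectiveTransform(np.float32([proj(c,(*p,z)) for p in P]),np.float32([(0,0),(px,0),(px,px),(0,px)]))
    return cv2.warpPerspective(np.ascontiguousarray(c["color"][:,:,::-1]),H,(px,px),flags=cv2.INTER_CUBIC)
E
python3 - <<'E'
import pickle
from h import *
t,s=[pickle.load(open(n+".pkl","rb")) for n in("top","side")]
for n,c,uv in(("top",t,(410,217)),("side",s,(374,297))): print(n,unproj(c,uv,.142))
# lid ellipse by bright threshold, top
cen=unproj(t,(409.5,216.5),.125)
r=np.hstack([rect(c,cen,.169,.12,400) for c in(t,s)])
for k in (0,400):
    for i in range(0,9): cv2.line(r,(k+i*50,0),(k+i*50,6),(0,255,0),1);cv2.line(r,(k,i*50),(k+6,i*50),(0,255,0),1)
cv2.imwrite("pics/rect.png",cv2.convertScaleAbs(r,alpha=1.5));print(cen)
E
```

```text
top [ 0.58900611 -0.06848363]
side [ 0.58909284 -0.0726617 ]
[ 0.59147789 -0.06980552]
```

View pics/rect.png

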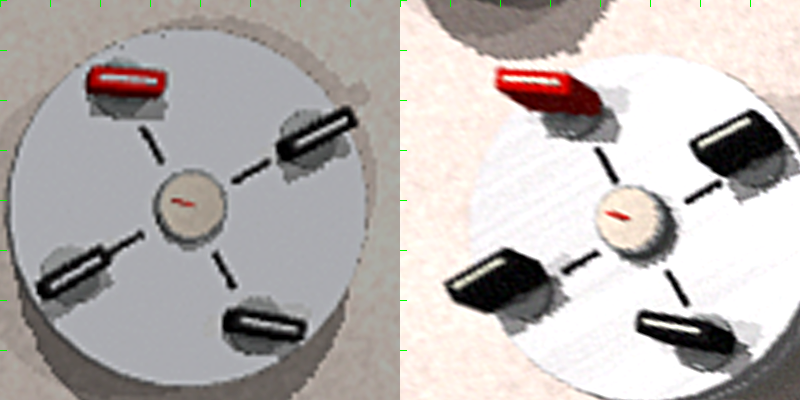

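The crop confirms the middle-sized pot. In the top half the red stripe is at about (128,80) and the slack black one at about (265,325), roughly 168 mm apart. The two other bars point at the gauge. Next I'll measure the stripes precisely.

```bash
cat >> h.py <<'E'
def stripe(c,p,z=.169,half=.026,px=520):
    "stripe centre (world xy) and angle deg mod 180 near p"
    im=rect(c,p,z,half,px).astype(float);k=2*half/px
    hsv=cv2.cvtColor(im.clip(0,255).astype(np.uint8),cv2.COLOR_BGR2HSV)
    body=((hsv[:,:,2]<60)|((hsv[:,:,1]>150)&((hsv[:,:,0]<12)|(hsv[:,:,0]>168)))).astype(np.uint8)
    g=im.min(2);fill=cv2.morphologyEx(body,cv2.MORPH_CLOSE,np.ones((81,81)))
    m=((body==0)&(fill>0)).astype(np.uint8)
    n,l,st,ce=cv2.connectedComponentsWithStats(m)
    i=1+np.argmax([st[j,4]-8*np.hypot(*(ce[j]-px/2)) for j in range(1,n)])
    (u,v),(w,h),_=r=cv2.minAreaRect(np.argwhere(l==i)[:,::-1].astype(np.float32))
    ys,xs=np.nonzero(l==i);vx,vy=cv2.fitLine(np.c_[xs,ys].astype(np.float32),cv2.DIST_L2,0,.01,.01)[:2].ravel()
    return np.r_[p[0]-(v-px/2)*k,p[1]-(u-px/2)*k],np.degrees(np.arctan2(-vx,-vy))%180,sorted((w*k*1e3,h*k*1e3))
E
python3 - <<'E'
import pickle
from h import *
t,s=[pickle.load(open(n+".pkl","rb")) for n in("top","side")]
cen=np.array([ 0.59147789,-0.06980552])
f=lambda u,v:cen+np.array([200-v,200-u])*.0006
G={"red":(f(128,80),f(134,79)),"acr":(f(265,325),f(270,327)),"s1":(f(75,272),f(78,280)),"s2":(f(318,132),f(324,132))}
R={}
for n,c,i in(("top",t,0),("side",s,1)):
    for k in G:
        R[k,n]=stripe(c,G[k][i]);print(n,k,np.round(R[k,n][0],4),np.round(R[k,n][1],1),np.round(R[k,n][2],1))
    d=R["red",n][0]-R["acr",n][0];print(n,"line",np.degrees(np.arctan2(d[1],d[0])),np.hypot(*d))
    d=R["s1",n][0]-R["s2",n][0];print(n,"line2",np.degrees(np.arctan2(d[1],d[0])),np.hypot(*d))
E
```

```text
top red [ 0.6643 -0.0265] 85.0 [ 5.5 35.5]
top acr [ 0.5169 -0.1109] 79.7 [ 5.  34.6]
top s1 [0.5482 0.0053] 120.7 [ 5.  34.9]
top s2 [ 0.6326 -0.1425] 116.7 [ 4.4 35.2]
top line 29.7653299278803 0.16988803463860672
top line2 119.73041929440505 0.17020336658323054
side red [ 0.6639 -0.0284] 85.3 [ 4.8 35.2]
side acr [ 0.5162 -0.1122] 79.6 [ 4.4 36.6]
side s1 [0.5478 0.0038] 119.4 [ 6.  35.9]
side s2 [ 0.6323 -0.1441] 117.2 [ 5.4 35.4]
side line 29.575854527485202 0.169857674964046
side line2 119.72855529244859 0.1702984078732715
```

>>> drive_tool([
  [0, 0, -1, 0, 0, 0, 87],
  [0, 0, -1, 0, 0, 0, 60],
  [-0.79, -0.52, 0, 0, 0, 0, 50],
  [-0.79, -0.52, 0, 0, 0, 0, 50],
  [-0.79, -0.52, 0, 0, 0, 0, 50],
])

```text
time_s: 0.72
tool_pos: [0.3049, 0.4685, 0.5043]
tcp_rot: [0.18, 0.984, -0.0, -0.0]
ft_force: [0.8, 0.9, -0.8]
finger_gap: 0.636
```

>>> drive_tool([
  [-0.79, -0.52, 0, 0, 0, 0, 50],
  [-0.79, -0.52, 0, 0, 0, 0, 50],
  [-0.79, -0.52, 0, 0, 0, 0, 50],
  [-0.79, -0.52, 0, 0, 0, 0, 50],
  [-0.79, -0.52, 0, 0, 0, 0, 50],
])

```text
time_s: 1.35
tool_pos: [0.4437, 0.2768, 0.5043]
tcp_rot: [0.18, 0.984, -0.0, -0.0]
ft_force: [1.2, -0.3, -0.5]
finger_gap: 0.577
```

>>> drive_tool([
  [-0.79, -0.52, 0, 0, 0, 0, 50],
  [-0.79, -0.52, 0, 0, 0, 0, 50],
  [-0.79, -0.52, 0, 0, 0, 0, 50],
  [-0.79, -0.52, 0, 0, 0, 0, 50],
  [-0.79, -0.52, 0, 0, 0, 0, 50],
])

```text
time_s: 1.98
tool_pos: [0.5825, 0.0853, 0.5042]
tcp_rot: [0.18, 0.984, -0.0, -0.0]
ft_force: [0.9, 0.3, 0.3]
finger_gap: 0.575
```

>>> drive_tool([
  [-0.79, -0.52, 0, 0, 0, 0, 50],
  [0, 0, 0, 0, 0, 1, 50],
  [0, 0, 0, 0, 0, 1, 50],
  [0, 0, 0, 0, 0, 1, 50],
  [0, 0, 0, 0, 0, 1, 50],
])

```text
time_s: 2.6
tool_pos: [0.6096, 0.0482, 0.504]
tcp_rot: [0.316, 0.949, -0.0, -0.001]
ft_force: [-0.9, -0.6, 0.1]
finger_gap: 0.572
```

>>> drive_tool([
  [0, 0, 0, 0, 0, 1, 50],
  [0, 0, 0, 0, 0, 1, 50],
  [0, 0, 0, 0, 0, 1, 50],
  [0, 0, 0, 0, 0, 1, 50],
  [0, 0, 0, 0, 0, 1, 50],
])

```text
time_s: 3.22
tool_pos: [0.6095, 0.0483, 0.5041]
tcp_rot: [0.476, 0.879, -0.0, -0.001]
ft_force: [-0.1, 1.0, 0.5]
finger_gap: 0.574
```

>>> drive_tool([
  [0, 0, 0, 0, 0, 1, 50],
  [0, 0, 0, 0, 0, 1, 50],
  [0, 0, 0, 0, 0, 1, 50],
  [0, 0, 0, 0, 0, 1, 50],
  [0, 0, 0, 0, 0, 1, 50],
])

```text
time_s: 3.85
tool_pos: [0.6095, 0.0484, 0.5041]
tcp_rot: [0.622, 0.783, -0.0, -0.0]
ft_force: [-0.4, 0.0, 0.2]
finger_gap: 0.576
```

>>> drive_tool([
  [0, 0, 0, 0, 0, 1, 50],
  [0, 0, 0, 0, 0, 1, 50],
  [0, 0, 0, 0, 0, 1, 50],
  [0, 0, 0, 0, 0, 1, 50],
  [0, 0, 0, 0, 0, 0.5, 50],
])

```text
time_s: 4.47
tool_pos: [0.6095, 0.0484, 0.5042]
tcp_rot: [0.736, 0.677, -0.0, -0.0]
ft_force: [0.1, 0.8, 0.3]
finger_gap: 0.581
```

>>> drive_tool([
  [-0.71, 0.61, 0, 0, 0, 0, 50],
  [-0.71, 0.605, 0, 0, 0, 0, 50],
  [0, 0, 0.9, 0, 0, 0, 50],
  [0, 0, 0.9, 0, 0, 0, 45],
  [0, 0, 0.9, 0, 0, 0, 45],
])

```text
time_s: 5.1
tool_pos: [0.6641, -0.0276, 0.368]
tcp_rot: [0.736, 0.677, -0.0, -0.0]
ft_force: [-0.0, -0.2, 0.6]
finger_gap: 0.525
```

```bash
python3 - <<'E'
from bench import robot
from h import *
s=robot.get_state();print(s["tool_pos"],s["tcp_rot"],s["joint_pos"])
a=[]
for n in("top","side"):
    c=robot.camera(n);u=proj(c,(.6641,-.0275,.169)).astype(int)
    a.append(cv2.resize(np.ascontiguousarray(c["color"][u[1]-60:u[1]+60,u[0]-60:u[0]+60,::-1]),(400,400),interpolation=cv2.INTER_CUBIC))
cv2.imwrite("pics/pre.png",cv2.convertScaleAbs(np.hstack(a),alpha=1.5))
E
```

```text
[ 0.66412377 -0.02764452  0.36796735] [ 7.35704227e-01  6.77302926e-01 -1.17404222e-04 -1.52346251e-04] [-1.60128828e-01  3.39503896e-01  1.45151257e+00  3.94002467e-06
  1.35096084e+00 -7.75142821e-02]
```

View pics/pre.png

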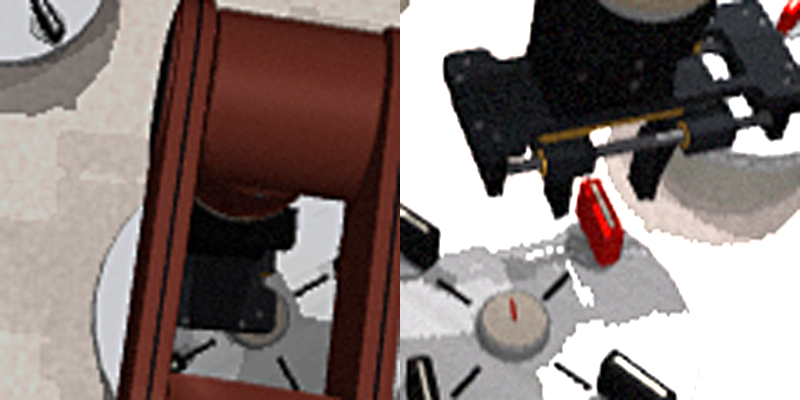

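The side view shows the fingers on either side of the red bar, with its top near (595,185). I'll descend and close on it.

>>> drive_tool([
  [0, 0, 0.5, 0, 0, 0, 45],
  [0, 0, 0.46, 0, 0, 0, 45],
  [0, 0, 0, 0, 0, 0, 22],
  [0, 0, 0, 0, 0, 0, 10],
  [0, 0, 0, 0, 0, 0, 5],
], grip_force=25)

```text
time_s: 5.82
tool_pos: [0.6649, -0.0275, 0.324]
tcp_rot: [0.736, 0.677, 0.001, 0.001]
ft_force: [0.2, 0.2, 0.9]
finger_gap: 0.26
```

>>> drive_tool([
  [0, 0, 0, 0, 0, 0, 5],
  [0, 0, 0, 0, 0, 0, 5],
])

```text
time_s: 6.08
tool_pos: [0.6641, -0.0274, 0.3232]
tcp_rot: [0.736, 0.677, -0.0, -0.0]
ft_force: [-5.6, -0.4, 5.6]
finger_gap: 0.16
```

>>> drive_tool([
  [0, 0, 0, 0, 0, 0.9, 5],
  [0, 0, 0, 0, 0, 0.9, 5],
  [0, 0, 0, 0, 0, 0.9, 5],
  [0, 0, 0, 0, 0, 0.9, 5],
  [0, 0, 0, 0, 0, 0.9, 5],
])

```text
time_s: 6.7
tool_pos: [0.6642, -0.0274, 0.3232]
tcp_rot: [0.833, 0.553, -0.0, 0.0]
ft_force: [-4.1, 0.3, 5.0]
finger_gap: 0.156
```

>>> drive_tool([
  [0, 0, 0, 0, 0, 0.9, 5],
  [0, 0, 0, 0, 0, 0.9, 5],
  [0, 0, 0, 0, 0, 0.9, 5],
  [0, 0, 0, 0, 0, 0.9, 5],
  [0, 0, 0, 0, 0, 0.9, 5],
])

```text
time_s: 7.32
tool_pos: [0.6643, -0.0275, 0.3232]
tcp_rot: [0.909, 0.416, 0.0, 0.0]
ft_force: [-3.0, 0.2, 4.5]
finger_gap: 0.156
```

>>> drive_tool([
  [0, 0, 0, 0, 0, 0.9, 5],
  [0, 0, 0, 0, 0, 0.9, 5],
  [0, 0, 0, 0, 0, 0.9, 5],
  [0, 0, 0, 0, 0, 0.9, 5],
  [0, 0, 0, 0, 0, 0.5, 5],
])

```text
time_s: 7.95
tool_pos: [0.6643, -0.0276, 0.3232]
tcp_rot: [0.959, 0.282, 0.0, 0.0]
ft_force: [-3.7, -1.1, 5.6]
finger_gap: 0.16
```

```bash
python3 - <<'E'
from bench import robot
import numpy as np
s=robot.get_state();q=s["tcp_rot"];print(s["tool_pos"],2*np.degrees(np.arctan2(q[1],q[0])),s["wrist_torque"],s["ft_force"],s["finger_gap"])
E
```

```text
[ 0.66433275 -0.027636    0.32321949] 32.80490762362579 [-0.21342021  0.74107381  0.09754398] [-3.7132757  -1.14537933  5.57722481] 0.16027459581065848
```

>>> drive_tool([
  [0, 0, 0, 0, 0, 0.4, 5],
  [0, 0, 0, 0, 0, 0.37, 5],
  [0, 0, 0, 0, 0, 0, 5],
])

```text
time_s: 8.32
tool_pos: [0.6643, -0.0276, 0.3232]
tcp_rot: [0.966, 0.257, 0.0, 0.0]
ft_force: [-3.4, -1.3, 5.4]
finger_gap: 0.158
```

>>> drive_tool([
  [0, 0, 0, 0, 0, 0, 14],
  [0, 0, 0, 0, 0, 0, 30],
  [0, 0, 0, 0, 0, 0, 45],
  [0, 0, -0.5, 0, 0, 0, 45],
  [0, 0, -0.9, 0, 0, 0, 45],
])

```text
time_s: 8.95
tool_pos: [0.6636, -0.0273, 0.3894]
tcp_rot: [0.966, 0.257, -0.003, -0.001]
ft_force: [0.8, -0.4, 0.7]
finger_gap: 0.49
```

>>> drive_tool([
  [0, 0, -0.3, 0, 0, 0, 45],
  [-0.85, 0, 0, 0, 0, 0, 45],
  [-0.85, 0, 0, 0, 0, 0, 45],
  [-0.85, 0, 0, 0, 0, 0, 45],
  [-0.85, 0, 0, 0, 0, 0, 45],
])

```text
time_s: 9.57
tool_pos: [0.5154, -0.1123, 0.4057]
tcp_rot: [0.966, 0.257, -0.0, -0.0]
ft_force: [1.6, -1.0, -0.2]
finger_gap: 0.52
```

```bash
python3 - <<'E'
from bench import robot
from h import *
s=robot.get_state();q=s["tcp_rot"];print(s["tool_pos"],2*np.degrees(np.arctan2(q[1],q[0])))
for n,p in(("side",(.6639,-.0284)),("top",(.6643,-.0265))):
    c=robot.camera(n)
    try: print(n,stripe(c,p))
    except Exception as e: print(n,e)
    if n=="side": r=rect(c,(.5900,-.0700),.169,.12,400)
    else: r=np.hstack([r,rect(c,(.5900,-.0700),.169,.12,400)])
cv2.imwrite("pics/red.png",cv2.convertScaleAbs(r,alpha=1.5))
E
```

```text
[ 0.51536813 -0.11228626  0.40568525] 29.808357049998328
side (array([ 0.66377194, -0.02793977]), np.float32(30.41394), [4.688520431518554, 35.786917114257804])
top (array([ 0.66412312, -0.02695452]), np.float32(30.01445), [5.345571136474609, 36.135433959960935])
```

View pics/red.png

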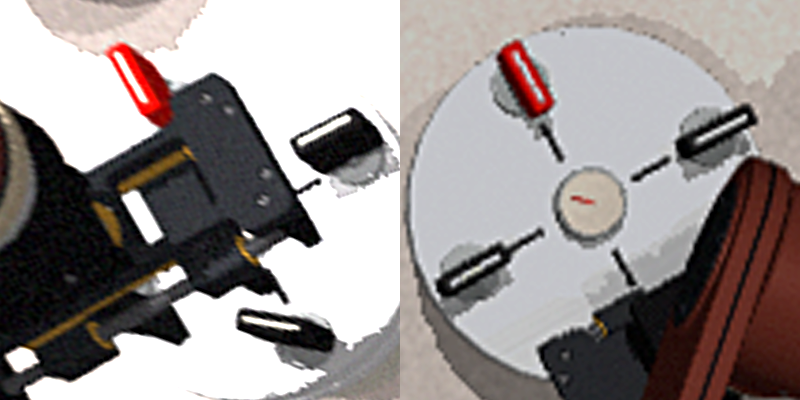

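The red bar in the top view, around (525,80), points at the gauge. It measures 30.0–30.4° against a line at 29.7°. Next is the knob across.

>>> drive_tool([
  [0, 0, 0, 0, 0, -1, 45],
  [0, 0, 0, 0, 0, -1, 45],
  [0, 0, 0, 0, 0, -1, 45],
  [0, 0, 0, 0, 0, -1, 45],
  [0, 0, 0, 0, 0, -1, 45],
])

```text
time_s: 10.3
tool_pos: [0.5173, -0.1115, 0.406]
tcp_rot: [0.907, 0.422, -0.0, -0.0]
ft_force: [0.5, 0.4, 0.1]
finger_gap: 0.515
```

>>> drive_tool([
  [0, 0, 0, 0, 0, -1, 45],
  [0, 0, 0, 0, 0, -1, 45],
  [0, 0, 0, 0, 0, -1, 45],
  [0, 0, 0, 0, 0, -1, 45],
  [0, 0, 0, 0, 0, -1, 45],
])

```text
time_s: 10.92
tool_pos: [0.5173, -0.1114, 0.406]
tcp_rot: [0.819, 0.573, -0.0, -0.0]
ft_force: [-0.7, 0.6, 0.5]
finger_gap: 0.513
```

>>> drive_tool([
  [0, 0, 0, 0, 0, -1, 45],
  [0, 0, 0, 0, 0, -1, 45],
  [0.02, 0.02, 0.7, 0, 0, -0.48, 45],
  [0, 0, 0, 0, 0, 0, 45],
  [0, 0, 0, 0, 0, 0, 45],
])

```text
time_s: 11.55
tool_pos: [0.5183, -0.111, 0.3721]
tcp_rot: [0.768, 0.641, 0.0, -0.0]
ft_force: [0.8, 0.2, 0.1]
finger_gap: 0.514
```

```bash
python3 - <<'E'
from bench import robot
from h import *
s=robot.get_state();q=s["tcp_rot"];print(s["tool_pos"],2*np.degrees(np.arctan2(q[1],q[0])))
a=[]
for n in("side",):
    c=robot.camera(n);u=proj(c,(.5165,-.1115,.169)).astype(int)
    a.append(cv2.resize(np.ascontiguousarray(c["color"][u[1]-60:u[1]+60,u[0]-60:u[0]+60,::-1]),(400,400),interpolation=cv2.INTER_CUBIC))
cv2.imwrite("pics/pre2.png",cv2.convertScaleAbs(np.hstack(a),alpha=1.3))
E
```

```text
[ 0.51833341 -0.11095541  0.37211576] 79.687634691667
```

View pics/pre2.png

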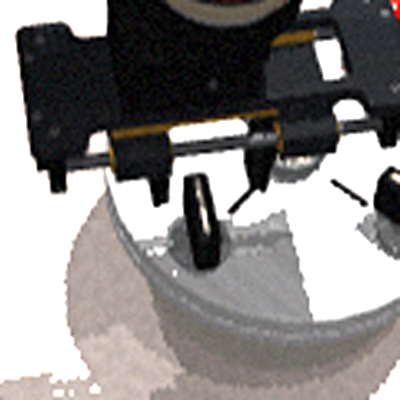

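The bar, with its top near (200,195), lies between the fingers. I'll correct by about 2 mm, descend and grip.

>>> drive_tool([
  [-0.016, -0.034, 0.5, 0, 0, 0, 45],
  [0, 0, 0.52, 0, 0, 0, 45],
  [0, 0, 0, 0, 0, 0, 22],
  [0, 0, 0, 0, 0, 0, 10],
  [0, 0, 0, 0, 0, 0, 5],
], grip_force=25)

```text
time_s: 12.22
tool_pos: [0.5168, -0.1118, 0.3225]
tcp_rot: [0.768, 0.641, 0.001, 0.001]
ft_force: [-0.9, -0.7, 0.3]
finger_gap: 0.261
```

>>> drive_tool([
  [0, 0, 0, 0, 0, 0, 5],
  [0, 0, 0, 0, 0, 0, 5],
])

```text
time_s: 12.48
tool_pos: [0.5163, -0.1117, 0.3219]
tcp_rot: [0.768, 0.641, 0.0, 0.0]
ft_force: [-2.4, 0.6, 5.8]
finger_gap: 0.16
```

>>> drive_tool([
  [0, 0, 0, 0, 0, 0.9, 5],
  [0, 0, 0, 0, 0, 0.9, 5],
  [0, 0, 0, 0, 0, 0.9, 5],
  [0, 0, 0, 0, 0, 0.9, 5],
  [0, 0, 0, 0, 0, 0.9, 5],
])

```text
time_s: 13.1
tool_pos: [0.5164, -0.1117, 0.322]
tcp_rot: [0.859, 0.512, 0.0, 0.001]
ft_force: [-1.4, 0.1, 4.6]
finger_gap: 0.16
```

>>> drive_tool([
  [0, 0, 0, 0, 0, 0.9, 5],
  [0, 0, 0, 0, 0, 0.9, 5],
  [0, 0, 0, 0, 0, 0.9, 5],
  [0, 0, 0, 0, 0, 0.9, 5],
  [0, 0, 0, 0, 0, 0.9, 5],
])

```text
time_s: 13.72
tool_pos: [0.5165, -0.1118, 0.322]
tcp_rot: [0.928, 0.371, 0.001, 0.001]
ft_force: [-1.2, 0.5, 5.1]
finger_gap: 0.157
```

>>> drive_tool([
  [0, 0, 0, 0, 0, 0.9, 5],
  [0, 0, 0, 0, 0, 0.9, 5],
  [0, 0, 0, 0, 0, 0.9, 5],
  [0, 0, 0, 0, 0, 0.5, 5],
  [0, 0, 0, 0, 0, 0.3, 5],
])

```text
time_s: 14.35
tool_pos: [0.5165, -0.1119, 0.322]
tcp_rot: [0.967, 0.256, 0.001, 0.001]
ft_force: [-0.1, -0.8, 4.5]
finger_gap: 0.158
```

>>> drive_tool([
  [0, 0, 0, 0, 0, 0, 5],
  [0, 0, 0, 0, 0, 0, 5],
])

```text
time_s: 14.6
tool_pos: [0.5165, -0.1119, 0.322]
tcp_rot: [0.967, 0.256, 0.001, 0.001]
ft_force: [-0.8, -0.8, 4.7]
finger_gap: 0.157
```

```bash
python3 - <<'E'
from bench import robot
import numpy as np
s=robot.get_state();q=s["tcp_rot"];print(s["tool_pos"],2*np.degrees(np.arctan2(q[1],q[0])),s["wrist_torque"],s["ft_force"],s["finger_gap"])
E
```

```text
[ 0.5165079  -0.11190346  0.32195113] 29.722095771127695 [-0.27008974  0.39199815  0.01134629] [-0.76595188 -0.81908504  4.748561  ] 0.15704311798280818
```

>>> drive_tool([
  [0, 0, 0, 0, 0, 0, 14],
  [0, 0, 0, 0, 0, 0, 30],
  [0, 0, 0, 0, 0, 0, 45],
  [0, 0, -0.5, 0, 0, 0, 45],
  [0, 0, -1, 0, 0, 0, 45],
])

```text
time_s: 15.22
tool_pos: [0.5152, -0.1112, 0.3936]
tcp_rot: [0.967, 0.256, -0.003, -0.002]
ft_force: [0.6, -0.7, 0.0]
finger_gap: 0.486
```

>>> drive_tool([
  [0, 0, -1, 0, 0, 0, 45],
  [0, 0, -1, 0, 0, 0, 45],
  [-0.3, 0.8, 0, 0, 0, 0, 45],
  [-0.3, 0.8, 0, 0, 0, 0, 45],
  [-0.3, 0.8, 0, 0, 0, 0, 45],
])

```text
time_s: 15.85
tool_pos: [0.5366, -0.2392, 0.4956]
tcp_rot: [0.967, 0.257, 0.0, -0.0]
ft_force: [0.5, -0.7, 0.1]
finger_gap: 0.518
```

>>> drive_tool([
  [-0.7, 0.7, 0, 0, 0, 0, 45],
  [-0.7, 0.7, 0, 0, 0, 0, 45],
  [-0.7, 0.7, 0, 0, 0, 0, 45],
  [0, 0, 0, 0, 0, 0, 45],
  [0, 0, 0, 0, 0, 0, 45],
])

```text
time_s: 16.48
tool_pos: [0.4974, -0.3812, 0.4951]
tcp_rot: [0.967, 0.256, -0.0, -0.001]
ft_force: [-0.2, 0.5, 0.4]
finger_gap: 0.523
```

```bash
python3 - <<'E'
from bench import robot
from h import *
s=robot.get_state();print(s["tool_pos"],s["ft_force"])
r=[]
for n,dy in(("top",0),("side",-.0015)):
    c=robot.camera(n);r.append(rect(c,(.59,-.07),.169,.12,400))
    for k,p in(("red",(.6641,-.027)),("acr",(.5166,-.111)),("s1",(.548,.0053)),("s2",(.6325,-.1427))):
        try: a,b,d=stripe(c,(p[0],p[1]+dy));print(n,k,np.round(a,4),np.round(b,1),np.round(d,1))
        except Exception as e: print(n,k,e)
cv2.imwrite("pics/end.png",cv2.convertScaleAbs(np.hstack(r),alpha=1.5))
E
```

```text
[ 0.49735864 -0.38120511  0.49513701] [-0.19300166  0.5189608   0.38368985]
top red [ 0.6641 -0.027 ] 30.0 [ 5.4 36.1]
top acr [ 0.5165 -0.1112] 29.5 [ 5.  35.5]
top s1 [0.5482 0.0053] 120.7 [ 5.1 34.9]
top s2 [ 0.6326 -0.1425] 116.7 [ 4.5 35.3]
side red [ 0.6722 -0.0233] 32.5 [ 4.8 16.9]
side acr attempt to get argmax of an empty sequence
side s1 [0.5392 0.0131] 113.9 [0.2 0.9]
side s2 [ 0.6502 -0.1699] 129.1 [0.3 0.7]
```

View pics/end.png

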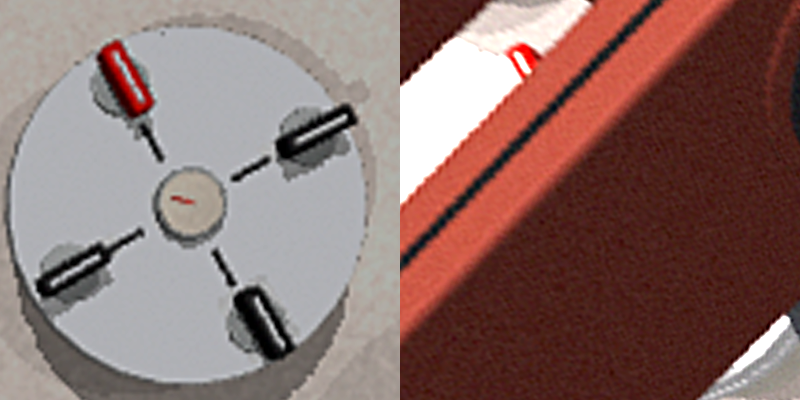

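In the top view the red bar at (125,80) and the black bar at (264,325) both lie along the line through the gauge. The other two bars read exactly as before. The arm blocks the side view, so I'm handing in.

```bash
python3 -c "
from bench import robot
robot.sign_off()"
```

```text
the job is handed in; nothing more can be done
```

I finished the pass on the middle-sized pot. I turned the red knob clockwise by about 55° first, then the slack black knob across from it by about 50°. I then let go and moved the arm clear, and handed in with the clock at about 16.6 s of the 42 s allowed.

- **Turned knobs:** the last top view measured the red bar at 30.0° and the black bar at 29.5°. The line between their grip points is at 29.7°, so both are within about 0.5°.
- **Side knobs:** both read the same as before in the top view (120.7° and 116.7°). They already sat about 1–3° off the 119.7° line between them at the start, and I left them alone.
- **Forces:** contact forces shown after each move stayed below about 8 N.
- **Check that failed:** in the last side view the arm blocked most of the pot, so its readings there were unusable. The side camera had measured the red bar earlier at 30.4°. The black knob's final angle rests on the top view and on the tool's own angle before release (29.7°).

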